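# Hang the sippy-cup collars nested on the drying peg

### The job

Hang the three sippy-cup collars on the chrome rack's wire peg to dry: amber first, then milky white, then blue. Slide each one back along the peg until it is fully home - amber against the black rubber stop, each of the others plugged into the collar before it - and lean on it there for about half a second with a light, steady push of 5 to 12 N (never as much as 25 N) before you let go. Leave the jug, the pacifier case, the coaster and the two sippy cups where they are.

Things in the scene. Friction and masses are not known exactly. Their poses are not given: they have to be found in the camera images.
- amber_c (a point): Amber plastic collar: rigid octagonal ring lying on a flat, axis level, 70 g. Point: on its axis, half-way along its 36 mm length. x: along the axis to the narrow spigot end; z up. Widths across flats: body x -18..+10 mm 51; spigot +10..+15 mm 38, nose to +18 mm 35; bore 30; socket x -18..-8 mm (open to -x) 41. More under milky_c and blue_c.
- milky_c (a point): Milky white collar, same shape, point and axes as amber. A spigot plugs 8 mm deep into the socket of the collar behind it, until its body face meets the socket rim: centres are then 28 mm apart along the axis. Collars are hung as they lie: spigot (+x) towards the peg's root.
- blue_c (a point): Blue collar, same shape, point and axes as amber. Each collar is gripped across its two upright side flats (51 mm apart along y, 21 mm tall), best 7 mm to -x of the point: a thumb lug stands 6 mm out of each side flat at x +7..+10 mm (63 mm over both lugs, 20 mm tall).
- peg_tip (a point): Free end of the rack's rigid hanging peg: a chrome wire loop of two level parallel 6 mm rods, centre lines 14 mm apart (20 mm over all), 150 mm long. Point: middle of the closed end. x: along the peg from tip to root (the way collars slide on), z up. The last 12 mm bend up by 6 mm as a hook: the level rods' centre line lies 6 mm below this point. A collar pressed down on the rods drags.
- peg_root (a point): Root of the peg at the post, on the rods' level centre line, 130 mm above the glass; axes as peg_tip. A hung collar's axis is 10 mm below this line, self-centred. The front of the black stop disc (44 mm wide) on the peg is 10 to 36 mm in front (-x) of this point: where is not measured, differs each time, must be found by touch; it does not move. The post ends 10 mm above this line.
- rack: Chrome bottle rack, fixed on the glass shelf (glass top 24 mm above the work surface). Origin: underside, below peg_root. Behind the post (+x 20 to 160 mm, 170 mm wide, up to about 95 mm high) two cups lie in wire cradles.
- jug: White ceramic milk jug standing on the glass, 88 mm wide, 125 mm high, handle at its +y side reaching 73 mm from the axis; origin under its centre. Leave alone.
- case: Green pacifier case with white flip-top lid (shut), 67 x 77 x 49 mm; origin under its centre. Leave alone.
- coaster: Round wooden coaster, 96 mm across, 9 mm thick; origin under its centre. Leave alone.
- cup_amber: Amber sippy cup, 62 mm thick, 114 mm long, lying in the rack's cradle, axis along x; origin on its axis, mid-length. Leave alone.
- cup_clear: Clear sippy cup, likewise in the other cradle. Leave alone.
Not all that is in view belongs to the job. What is meant by the part that bears amber_c is not pink, turquoise or yellow, and is the larger of those in its own colour.

How it is judged:
By the outcome, as a careful person would: the job done as asked, in the order asked, and still so for the second after the job is handed in, with the robot touching nothing.
It also fails if it takes over 72 s, if anything falls off the work surface, if the arm or the gripper's body presses on something with over 40 N, if the wrist force passes 120 N, or if a joint passes its speed limit or range.

### The arm

A 6-joint arm with a two-finger parallel gripper is mounted at the origin on the work surface. World frame = base frame: x ahead of the robot, y to its left, z up, the work surface at z = 0. Lengths are in m, angles in rad, forces in N, time in s.
With the tool pointing down it reaches from about 0.35 to 0.975 m from the base axis. Payload 4.9 kg.
Tool frame: the origin (TCP) lies at the very end of the fingers, on their centre line; the grasp point (between the pads) lies 19 mm behind it; x points along the fingers, y is the direction in which the jaws open and shut, and the axes are right-handed (so a half turn about x gives the same grasp; the last joint's range is limited). The gripper opens to 85 mm and grips with 20 to 120 N. Pads are 22 mm wide; open, the fingers measure 114 mm over their backs; the gripper's body (76 mm by 85 mm) begins 54 mm behind the grasp point. The pads swing forward as they close: fully open they stand 13 mm farther back than shut.
Start: joints at [-1.378, 0.053, 1.613, -0, 1.476, -0.119], TCP at [0.192, -0.595, 0.231] pointing down, gripper open.
Joint ranges: [-3.01, 3.01], [-1.01, 2.22], [0.06, 2.58], [-1.02, 4.17], [0.09, 2.62], [-3.14, 3.14]. Speed limits (rad/s): [2.57, 2.57, 3.14, 3.14, 3.14, 3.14].

### API

Orientations are given as a rotation vector (axis times angle).
In Python, from station import ctrl, get_image, calibration, finish_job, search_frame, cut_out, mark_of gives the robot as it stands. The module is installed in compiled form; this text tells all that it offers.
- The arm moves only by the tool arm_command, never from a script. Its argument "plan" is a list that holds one entry, the list of rows, each a list of 7 numbers: the shift along the tool's x, y, z in m, then the turn, a rotation vector about the tool's x, y, z in degrees, then the finger opening in m, from 0 to 0.0854. A call has 1 to 20 rows; each row shifts and turns the pose as measured when the row begins, along the tool's axes as they then stand; what a row does not reach is not made up. A row lasts 1/12 s, in which the tool goes at most 41.7 mm and 7.16 degrees, less where a joint would pass 70% of its speed; a pose out of reach is approached as far as the arm can. A call with a gripper value outside its range is refused whole. The fingers move at their own pace and stop on an object; "squeeze" is the grip in N (left out, the last holds). Time passes only in rows, so rows that do not move let the fingers close. It gives the time, the measured TCP pose, the force and the opening at its end, in the units of the state.
- ctrl.get_obs(): the state, without advancing time (a new reading comes with each control period).
- get_image(name): name is "scene" or "top"; returns the picture (420x560x3 uint8, red, green, blue); there is no depth.
- calibration(name): a dict with "fx", "fy", "cx", "cy" (pixels), "cam_to_world" (4x4, takes a point from camera to world coordinates). Camera axes: x right, y down, z forward; pixel columns grow to the right and rows downward; lengths in m; the calibration is good to about 2 mm. A picture is of the moment at which its call begins. calibration takes no time and is no camera call.
- finish_job(): hands the job in, once; it reports no verdict.
Trained networks look in the newest picture that a camera, given by its name, has taken for a name from the list of things; names that differ only in an ending like _2 or _b are one class to them, and where a whole thing is asked for, a point or a joint stands for the part that bears it (a point fixed in the world has none). Each returns a list of dicts, best first, with "conf" (0 to 1); they miss things now and then, are a little off and sometimes report something else, mostly with a low value. They report only what shows in the picture. A call takes as long as a camera call. They do not tell look-alikes from the thing itself.
- search_frame(camera, thing): "at" ([x, y, z] in m, in the coordinates of the camera as it stood for that picture, good to about 4 mm: the middle of the surface that is visible of it).
- cut_out(camera, thing): "mask" (420x560 bool, what is visible of it).
- mark_of(camera, thing): "at" ([x, y, z] in m, in the coordinates of the camera as it stood for that picture, good to about 4 mm: a listed point, or the origin of a listed thing).
The state is a dict: "t": time; "q": joint angles; "dq": joint speeds; "effort": joint torques, N m; "tool_pos": TCP position; "tool_rot": TCP orientation; "contact_force": force on the tool from outside, world axes, zero at the start; "wrist_torque": the same for the moment, N m; "opening": finger opening in m.
Only numpy, scipy, OpenCV 4.12 (cv2) and the standard library are available. Lean on these libraries where they do the work, as an engineer would, in place of code of your own. Each camera call takes 0.05 s, during which the arm holds its last target. There are 200 camera calls.

## Working session

There is one attempt and no reset: what is moved stays moved. The work goes in short steps, Python scripts to look and compute and a tool call to move; the robot and the scene stay as the last step left them, time stands still between calls to the robot, and variables do not carry over. Pictures are saved under pics/ and viewed, about 8 in all and at most 12, crops included, and the job is handed in when it is done.

Besides the shell and the picture viewer there is one more tool, called after "Emit:" as name(argument=value, ...) on one line, values as JSON. arm_command: Moves the arm, as the interface text tells. Its arguments: {"type":"object","properties":{"plan":{"type":"array","items":{"type":"array","items":{"type":"array","items":{"type":"number"}}}},"squeeze":{"type":"number"}},"required":["plan"]}

```bash
mkdir -p pics; cat > h.py <<'E'
import numpy as np, cv2
from station import *
from scipy.spatial.transform import Rotation as R
def w(cam,p):
    T=np.array(calibration(cam)["cam_to_world"]); return (T@np.r_[p,1])[:3]
def px(cam,P):
    c=calibration(cam); T=np.linalg.inv(np.array(c["cam_to_world"])); p=(T@np.r_[P,1])[:3]
    return np.array([c["fx"]*p[0]/p[2]+c["cx"],c["fy"]*p[1]/p[2]+c["cy"]])
def ray(cam,u,v,z):
    c=calibration(cam); T=np.array(c["cam_to_world"]); d=T[:3,:3]@np.array([(u-c["cx"])/c["fx"],(v-c["cy"])/c["fy"],1])
    return T[:3,3]+d*(z-T[2,3])/d[2]
def save(cam,f,crop=None,s=1):
    im=get_image(cam)
    if crop: im=im[crop[1]:crop[3],crop[0]:crop[2]]
    cv2.imwrite("pics/"+f,cv2.cvtColor(cv2.resize(im,None,fx=s,fy=s,interpolation=cv2.INTER_CUBIC),cv2.COLOR_RGB2BGR))
E
python3 - <<'E'
from h import *
np.set_printoptions(precision=4,suppress=True)
a=get_image("scene");b=get_image("top")
cv2.imwrite("pics/scene.png",a[...,::-1]);cv2.imwrite("pics/top.png",b[...,::-1])
for c in("scene","top"):
    k=calibration(c);print(c,k["fx"],np.array(k["cam_to_world"]))
    for n in("amber_c","milky_c","blue_c","peg_tip","peg_root","rack","jug","case","coaster"):
        print(c,n,[(round(d["conf"],2),w(c,d["at"]).round(4).tolist()) for d in mark_of(c,n)])
o=ctrl.get_obs();print(o)
E
```

```text
scene 420.8064515542117 [[-0.8805  0.3059 -0.3621  0.9865]
 [ 0.474   0.5746 -0.6673  0.9053]
 [ 0.0039 -0.7592 -0.6509  0.9788]
 [ 0.      0.      0.      1.    ]]
scene amber_c [(0.82, [0.573, 0.2058, 0.0481]), (0.74, [0.2976, 0.5081, 0.0225]), (0.55, [0.2733, 0.2364, 0.0261]), (0.49, [0.3075, 0.4057, 0.0132]), (0.46, [0.2474, 0.3376, 0.0204])]
scene milky_c [(0.64, [0.4525, 0.1216, 0.048])]
scene blue_c [(0.79, [0.46, 0.2814, 0.0526])]
scene peg_tip [(0.7, [0.5211, -0.1543, 0.1631]), (0.24, [0.5698, 0.2082, 0.0519])]
scene peg_root [(0.57, [0.6723, -0.1725, 0.1503])]
scene rack [(0.75, [0.6714, -0.173, 0.0247])]
scene jug [(0.97, [0.5032, -0.3986, 0.0261])]
scene case [(0.71, [0.5048, -0.398, 0.0252]), (0.68, [0.5457, 0.3868, 0.0244])]
scene coaster [(0.57, [0.7017, 0.2388, 0.0243])]
top 415.56296150214064 [[ 0.0051 -0.9991  0.0426  0.4637]
 [-0.9997 -0.0041  0.0231  0.0341]
 [-0.0229 -0.0427 -0.9988  1.2852]
 [ 0.      0.      0.      1.    ]]
top amber_c [(0.7, [0.5721, 0.206, 0.0523]), (0.66, [0.6983, 0.2359, 0.0257]), (0.56, [0.2478, 0.337, 0.0199]), (0.55, [0.3059, 0.4086, 0.
[... 192 characters left out ...]
 -0.154, 0.1613])]
top peg_root [(0.9, [0.671, -0.1767, 0.1551])]
top rack [(0.81, [0.6716, -0.1732, 0.0199])]
top jug [(0.9, [0.5019, -0.3938, 0.0218])]
top case [(0.76, [0.547, 0.3882, 0.0247])]
top coaster [(0.81, [0.6961, 0.2356, 0.0243])]
{'t': 1.0, 'q': array([-1.378 ,  0.0527,  1.6129, -0.    ,  1.476 , -0.119 ]), 'dq': array([ 0.0014,  0.0025, -0.0003,  0.001 , -0.0003,  0.0003]), 'effort': array([  0.0007, -39.3691, -37.0473,  -0.    ,   0.0005,  -0.    ]), 'tool_pos': array([ 0.1917, -0.5948,  0.2313]), 'tool_rot': array([ 2.0532,  0.3228, -2.0532]), 'contact_force': array([0.0238, 0.1427, 0.3483]), 'wrist_torque': array([ 0.0428, -0.0318, -0.0721]), 'opening': 0.08515373921689061}
```

View pics/scene.png

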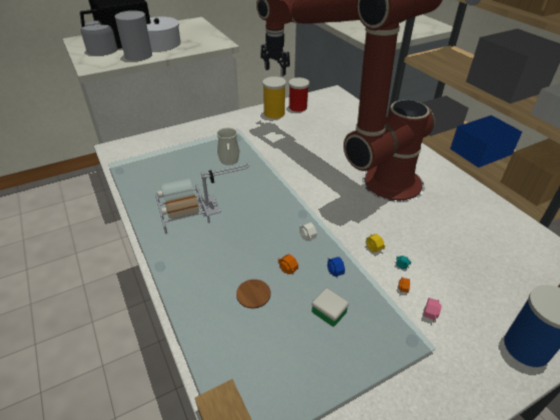

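View pics/top.png

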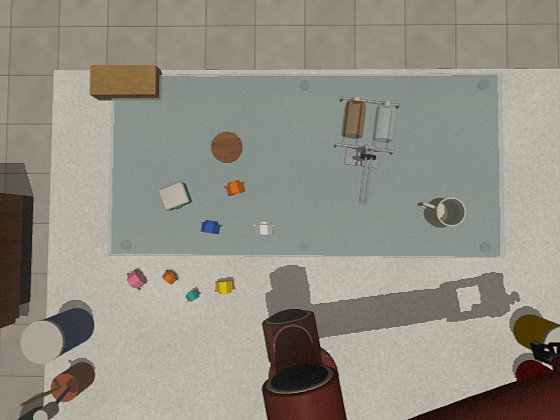

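The scene view shows the large amber ring at pixel (289,263), white at (308,231) and blue at (336,266), all on the glass, with the peg at (230,172). The top view shows amber at (235,188), blue at (211,227), white at (264,228) and the peg from (362,203) to (367,155). I need the collar yaws next, so I'll zoom in.

```bash
python3 - <<'E'
from h import *
np.set_printoptions(precision=4,suppress=True)
b=cv2.imread("pics/top.png");a=cv2.imread("pics/scene.png")
def cr(im,u,v,r,n): return cv2.resize(im[v-r:v+r,u-r:u+r],(n,n),interpolation=cv2.INTER_CUBIC)
row=lambda im,L:np.hstack([cr(im,u,v,13,260) for u,v in L])
cv2.imwrite("pics/c1.png",np.vstack([row(b,[(235,188),(264,228),(211,227)]),row(a,[(289,263),(309,231),(337,266)])]))
get_image("top");get_image("scene")
for c in("top","scene"):
  for n,p in(("amber_c",(.5725,.206)),("milky_c",(.4525,.119)),("blue_c",(.458,.279))):
    for d in search_frame(c,n)[:3]: print(c,n,"sf",round(d["conf"],2),w(c,d["at"]))
    for d in cut_out(c,n)[:1]:
        m=d["mask"].astype(np.uint8); cs,_=cv2.findContours(m,0,2); q=np.vstack(cs)
        print("  mask",m.sum(),cv2.minAreaRect(q))
E
```

```text
top amber_c sf 0.83 [0.2972 0.5066 0.042 ]
top amber_c sf 0.68 [0.2786 0.24   0.0476]
top amber_c sf 0.64 [0.2506 0.3334 0.0351]
  mask 273 ((134.75001525878906, 278.7500305175781), (19.091880798339844, 16.970561981201172), 45.0)
top milky_c sf 0.49 [0.5472 0.3833 0.0704]
  mask 199 ((263.5, 228.0), (12.0, 17.0), 90.0)
top blue_c sf 0.79 [0.4522 0.272  0.0661]
top blue_c sf 0.65 [ 0.6723 -0.1632  0.0562]
  mask 180 ((210.39187622070312, 226.14865112304688), (17.261892318725586, 11.343530654907227), 9.462322235107422)
scene amber_c sf 0.75 [0.5728 0.215  0.0642]
scene amber_c sf 0.66 [0.3078 0.5138 0.0418]
scene amber_c sf 0.52 [0.2508 0.3373 0.0226]
  mask 276 ((374.5, 242.5), (18.384777069091797, 16.970561981201172), 45.0)
scene milky_c sf 0.75 [0.4594 0.1306 0.0619]
scene milky_c sf 0.69 [ 0.6778 -0.1637  0.0636]
  mask 257 ((307.45001220703125, 231.35000610351562), (17.39252471923828, 16.4438419342041), 71.56504821777344)
scene blue_c sf 0.84 [0.4667 0.2875 0.0678]
scene blue_c sf 0.65 [ 0.6794 -0.1638  0.0618]
  mask 254 ((335.75, 266.2500305175781), (17.39252281188965, 16.443843841552734), 71.56504821777344)
```

View pics/c1.png

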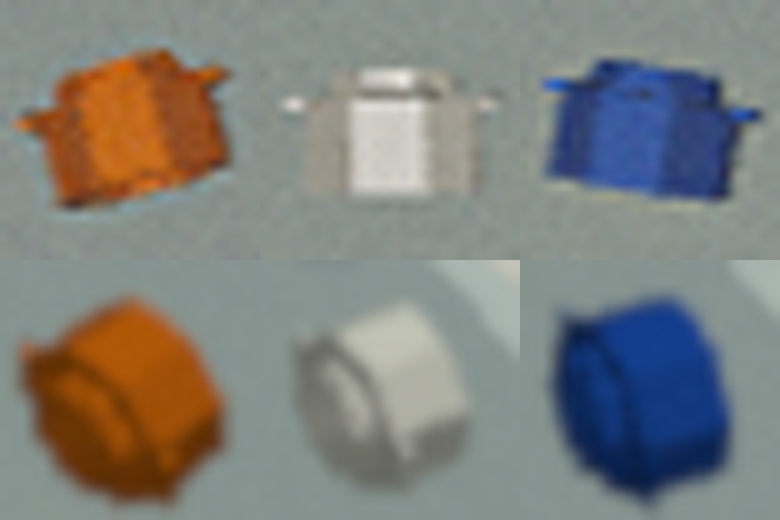

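The crops show that all three spigots point up in the picture, which is roughly world +x. Lug tips are at (20,123) and (222,75) for amber, (292,105) and (487,103) for white, and (550,85) and (755,117) for blue. I'll compute the poses from these and zoom in on the peg.

```bash
cat >> h.py <<'E'
def tool():
    o=ctrl.get_obs(); M=R.from_rotvec(o["tool_rot"]).as_matrix(); return o,M
def rel(P,yaw):
    o,M=tool(); z=M[:,2]; y0=np.degrees(np.arctan2(z[1],z[0]))
    c,s=np.cos(np.radians(yaw)),np.sin(np.radians(yaw)); Mt=np.array([[0,-s,c],[0,c,s],[-1,0,0]])
    d=np.array(P)-o["tool_pos"]
    print("t %.2f yaw now %.2f turnvec(deg) %s | shift now-axes mm %s | after-turn axes mm %s"%(o["t"],y0,np.degrees(R.from_matrix(M.T@Mt).as_rotvec()).round(2),(M.T@d*1e3).round(1),(Mt.T@d*1e3).round(1)))
E
python3 - <<'E'
from h import *
np.set_printoptions(precision=4,suppress=True)
b=cv2.imread("pics/top.png");a=cv2.imread("pics/scene.png")
for n,(u,v),off,l,r in(("amber",(235,188),0,(20,123),(222,75)),("milky",(264,228),260,(292,105),(487,103)),("blue",(211,227),520,(550,85),(755,117))):
    q=[ray("top",u-13+(x-off)/10-.45,v-13+y/10-.45,.057) for x,y in(l,r)]
    yv=q[0]-q[1]; yaw=np.arctan2(-yv[0],yv[1]); ax=np.array([np.cos(yaw),np.sin(yaw),0])
    print(n,np.degrees(yaw),np.linalg.norm(yv),(q[0]+q[1])/2-.0085*ax)
o,M=tool();print(M)
rel([.5725-.007,.206,.231],13.4)
A=cv2.resize(b[140:212,338:398],None,fx=6.6,fy=6.6,interpolation=cv2.INTER_CUBIC)
B=cv2.resize(a[155:227,195:255],None,fx=6.6,fy=6.6,interpolation=cv2.INTER_CUBIC)
cv2.imwrite("pics/c2.png",np.hstack([A,B]))
E
```

```text
amber 13.556987227675123 0.06182735862257301 [0.5726 0.2073 0.057 ]
milky 0.8797411549825433 0.057730508924207675 [0.4525 0.1194 0.057 ]
blue -8.528261052624195 0.06185320104918163 [0.4556 0.2773 0.057 ]
[[ 0.      0.3068 -0.9518]
 [ 0.     -0.9518 -0.3068]
 [-1.     -0.     -0.    ]]
t 1.70 yaw now -162.14 turnvec(deg) [-175.54   -0.     -0.  ] | shift now-axes mm [   0.3 -647.6 -601.4] | after-turn axes mm [  0.3 692.4 549.2]
```

View pics/c2.png

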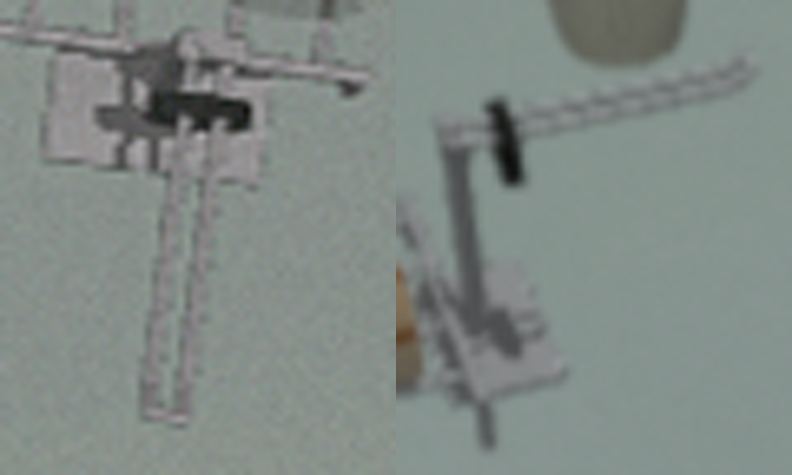

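The peg shows its closed end at crop pixel (165,415), the rods' middle at the black stop at about (201,130), and the stop sitting just in front of the post.

```bash
python3 - <<'E'
from h import *
np.set_printoptions(precision=4,suppress=True)
f=lambda x,y,z:ray("top",338+x/6.6-.42,140+y/6.6-.42,z)
T=f(165,415,.160);Q=f(201,130,.154);L=f(181,250,.154);Rr=f(0,0,.154)
d=Q-T;print("tip",T,"stopfront",Q,"yaw",np.degrees(np.arctan2(d[1],d[0])))
d=np.array([.6713,-.1746])-np.array([.524,-.154]);print("yaw marks",np.degrees(np.arctan2(d[1],d[0])))
c=np.cos(np.radians(13.5));s=np.sin(np.radians(13.5))
rel([.5725-.007*c,.2065-.007*s,.160],13.5-180)
E
```

```text
tip [ 0.5232 -0.1551  0.16  ] stopfront [ 0.6415 -0.1713  0.154 ] yaw -7.791692476520739
yaw marks -7.961217308904331
t 1.70 yaw now -162.14 turnvec(deg) [ 4.36 -0.    0.  ] | shift now-axes mm [  71.3 -646.4 -601.3] | after-turn axes mm [  71.3 -690.3 -550.3]
```

Emit:
arm_command(plan=[[[0,0,0,4.36,0,0,0.085],[0,-0.032,-0.0255,0,0,0,0.085],[0,-0.032,-0.0255,0,0,0,0.085],[0,-0.032,-0.0255,0,0,0,0.085],[0,-0.032,-0.0255,0,0,0,0.085],[0,-0.032,-0.0255,0,0,0,0.085],[0,-0.032,-0.0255,0,0,0,0.085],[0,-0.032,-0.0255,0,0,0,0.085],[0,-0.032,-0.0255,0,0,0,0.085],[0,-0.032,-0.0255,0,0,0,0.085],[0,-0.032,-0.0255,0,0,0,0.085],[0,-0.032,-0.0255,0,0,0,0.085],[0,-0.032,-0.0255,0,0,0,0.085],[0,-0.032,-0.0255,0,0,0,0.085],[0,-0.032,-0.0255,0,0,0,0.085],[0,-0.032,-0.0255,0,0,0,0.085],[0,-0.032,-0.0255,0,0,0,0.085],[0,-0.032,-0.0255,0,0,0,0.085],[0,-0.032,-0.0255,0,0,0,0.085],[0,-0.032,-0.0255,0,0,0,0.085]]])

```text
t: 3.37
tool_pos: [0.5293, 0.1169, 0.2329]
tool_rot: [2.117, 0.222, -2.09]
contact_force: [0.4, -1.6, 0.3]
opening: 0.0851
```

```bash
cat > am.py <<'E'
from h import *
c=np.cos(np.radians(13.5));s=np.sin(np.radians(13.5))
for z in(.15,.031): rel([.5725-.007*c,.2065-.007*s,z],13.5-180)
o=ctrl.get_obs();print(o["tool_pos"].round(4),o["contact_force"].round(2),o["opening"])
E
python3 am.py
```

```text
t 3.37 yaw now -167.54 turnvec(deg) [-1.05 -0.68 -0.51] | shift now-axes mm [ 82.9 -78.7 -53.5] | after-turn axes mm [ 82.9 -77.  -55.9]
t 3.37 yaw now -167.54 turnvec(deg) [-1.05 -0.68 -0.51] | shift now-axes mm [201.9 -79.8 -52. ] | after-turn axes mm [201.9 -77.  -55.9]
[0.5293 0.1169 0.2329] [ 0.44 -1.57  0.29] 0.08510387202654447
```

Emit:
arm_command(plan=[[[0.02,-0.027,-0.019,-1.0,-0.7,-0.5,0.085],[0.03,-0.026,-0.018,0,0,0,0.085],[0.033,-0.025,-0.018,0,0,0,0.085],[0,0,0,0,0,0,0.085],[0,0,0,0,0,0,0.085]]])

```text
t: 3.78
tool_pos: [0.5685, 0.2138, 0.1537]
tool_rot: [2.098, 0.26, -2.084]
contact_force: [0.4, 1.4, 1.7]
opening: 0.085
```

```bash
python3 am.py; python3 - <<'E'
from h import *
get_image("top");get_image("scene")
for c in("top","scene"):
    for d in mark_of(c,"amber_c"):
        p=w(c,d["at"])
        if abs(p[0]-.57)<.04: print(c,d["conf"],p)
save("scene","s3.png",(230,190,350,290),6)
E
```

```text
t 3.78 yaw now -165.92 turnvec(deg) [ 0.58 -0.39  0.03] | shift now-axes mm [3.7 8.  4.9] | after-turn axes mm [3.7 8.  4.8]
t 3.78 yaw now -165.92 turnvec(deg) [ 0.58 -0.39  0.03] | shift now-axes mm [122.7   8.    5.7] | after-turn axes mm [122.7   8.    4.8]
[0.5685 0.2138 0.1537] [0.39 1.43 1.69] 0.08502924348756165
top 0.46 [0.57260443 0.21028816 0.05226447]
scene 0.7 [0.57117103 0.20804407 0.05105142]
```

View pics/s3.png

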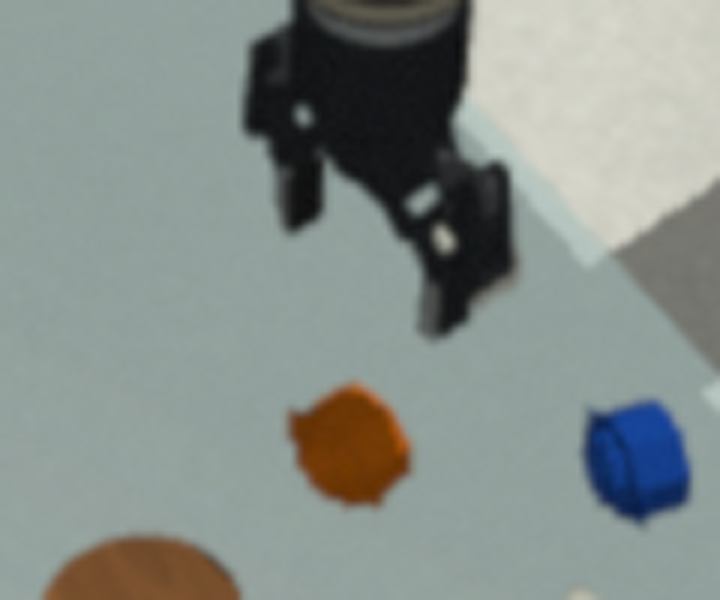

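The picture shows the open gripper above amber (ring at crop pixel (350,445)), roughly in line with it. I'll correct sideways and descend.

Emit:
arm_command(plan=[[[0,0.007,0.005,0.5,-0.4,0,0.085],[0,0,0,0,0,0,0.085],[0.03,0,0,0,0,0,0.085],[0.03,0,0,0,0,0,0.085],[0.02,0,0,0,0,0,0.085],[0.01,0,0,0,0,0,0.085],[0,0,0,0,0,0,0.085]]])

```text
t: 4.62
tool_pos: [0.5735, 0.1988, 0.0763]
tool_rot: [2.131, 0.239, -2.077]
contact_force: [0.1, 0.3, -0.4]
opening: 0.0849
```

```bash
python3 am.py
```

```text
t 4.62 yaw now -167.16 turnvec(deg) [-0.66 -1.46 -0.02] | shift now-axes mm [-73.8  -7.7   4.4] | after-turn axes mm [-73.7  -7.8   6.2]
t 4.62 yaw now -167.16 turnvec(deg) [-0.66 -1.46 -0.02] | shift now-axes mm [45.1 -7.7  7.4] | after-turn axes mm [45.3 -7.8  6.2]
[0.5735 0.1988 0.0763] [ 0.15  0.35 -0.42] 0.08487166778284919
```

Emit:
arm_command(plan=[[[0,-0.008,0.006,-0.6,-1.4,0,0.085],[0,0,0,0,0,0,0.085],[0,0,0,0,0,0,0.085]]])

```text
t: 4.87
tool_pos: [0.5666, 0.2053, 0.0792]
tool_rot: [2.099, 0.246, -2.095]
contact_force: [0.5, -0.4, -0.2]
opening: 0.0853
```

```bash
python3 am.py
```

```text
t 4.87 yaw now -166.60 turnvec(deg) [-0.1  -0.11 -0.02] | shift now-axes mm [-70.8   0.2   0.8] | after-turn axes mm [-70.8   0.2   1. ]
t 4.87 yaw now -166.60 turnvec(deg) [-0.1  -0.11 -0.02] | shift now-axes mm [48.2  0.2  1.1] | after-turn axes mm [48.2  0.2  1. ]
[0.5666 0.2053 0.0792] [ 0.46 -0.36 -0.18] 0.08534997398315856
```

Emit:
arm_command(plan=[[[0.02,-0.001,0.001,0,0,0,0.085],[0.016,0,0,0,0,0,0.085],[0.008,0,0,0,0,0,0.085],[0,0,0,0,0,0,0.085],[0,0,0,0,0,0,0.085]]])

```text
t: 5.28
tool_pos: [0.5714, 0.2084, 0.0428]
tool_rot: [2.115, 0.25, -2.079]
contact_force: [-0.3, 0.2, -0.1]
opening: 0.0851
```

```bash
python3 am.py
```

```text
t 5.28 yaw now -166.50 turnvec(deg) [ 0.   -0.96 -0.03] | shift now-axes mm [-107.2    2.2    4.6] | after-turn axes mm [-107.2    2.1    6.4]
t 5.28 yaw now -166.50 turnvec(deg) [ 0.   -0.96 -0.03] | shift now-axes mm [11.7  2.1  6.6] | after-turn axes mm [11.8  2.1  6.4]
[0.5714 0.2084 0.0428] [-0.28  0.16 -0.13] 0.08507448113867924
```

Emit:
arm_command(plan=[[[0.006,0.001,0.006,0,-0.9,0,0.085],[0.006,0,0.001,0,-0.2,0,0.085],[0,0,0,0,0,0,0.085],[0,0,0,0,0,0,0.085]]])

```text
t: 5.62
tool_pos: [0.5664, 0.2061, 0.0331]
tool_rot: [2.097, 0.248, -2.096]
contact_force: [-0.8, -0.3, -0.3]
opening: 0.0854
```

```bash
python3 am.py
```

```text
t 5.62 yaw now -166.49 turnvec(deg) [ 0.01 -0.02 -0.03] | shift now-axes mm [-116.9    1.1    0.9] | after-turn axes mm [-116.9    1.1    1. ]
t 5.62 yaw now -166.49 turnvec(deg) [ 0.01 -0.02 -0.03] | shift now-axes mm [2.1 1.1 1. ] | after-turn axes mm [2.1 1.1 1. ]
[0.5664 0.2061 0.0331] [-0.81 -0.27 -0.25] 0.08541600629712008
```

Emit:
arm_command(plan=[[[0.002,0,0.001,0,0,0,0.085],[0,0,0,0,0,0,0.04],[0,0,0,0,0,0,0.04],[0,0,0,0,0,0,0.04],[0,0,0,0,0,0,0.04],[0,0,0,0,0,0,0.04],[0,0,0,0,0,0,0.04]]], squeeze=50)

```text
t: 6.2
tool_pos: [0.566, 0.2059, 0.032]
tool_rot: [2.098, 0.248, -2.094]
contact_force: [-0.0, -0.1, -0.5]
opening: 0.0503
```

```bash
python3 am.py
```

```text
t 6.20 yaw now -166.49 turnvec(deg) [ 0.01 -0.12 -0.04] | shift now-axes mm [-118.     1.     0.3] | after-turn axes mm [-118.     0.9    0.6]
t 6.20 yaw now -166.49 turnvec(deg) [ 0.01 -0.12 -0.04] | shift now-axes mm [1.  0.9 0.6] | after-turn axes mm [1.  0.9 0.6]
[0.566  0.2059 0.032 ] [-0.05 -0.08 -0.48] 0.0503213016880219
```

```bash
cat > peg.py <<'E'
import sys
from h import *
# args: s mm (TCP along peg from tip, +root), axis z mm, lateral mm (tool left of peg), zoff
YAW=-7.9; c,s=np.cos(np.radians(YAW)),np.sin(np.radians(YAW)); A=np.array([c,s,0]); L=np.array([-s,c,0]); T=np.array([.5235,-.1548,0])
a=[float(v) for v in sys.argv[1:]]
if a: rel(T+A*a[0]/1e3+np.array([0,0,(a[1]-17.5)/1e3]),YAW-180)
o=ctrl.get_obs();d=o["tool_pos"]-T;f=o["contact_force"]
print("along %.1f lat %.1f axis_z %.1f | F along %.1f lat %.1f z %.1f | torque %s open %.4f"%(d@A*1e3,d@L*1e3,d[2]*1e3+17.5,f@A,f@L,f[2],np.round(o["wrist_torque"],2),o["opening"]))
E
python3 peg.py -47 157
```

```text
t 6.20 yaw now -166.49 turnvec(deg) [ 2.141e+01 -1.300e-01 -2.000e-02] | shift now-axes mm [-107.7  323.7  169.1] | after-turn axes mm [-107.5  363.1   39.6]
along -7.4 lat 363.1 axis_z 49.5 | F along -0.0 lat -0.1 z -0.5 | torque [ 0.01  0.06 -0.05] open 0.0503
```

Emit:
arm_command(plan=[[[-0.02,0,0,0,0,0,0.04],[-0.02,0,0,0,0,0,0.04],[-0.02,0,0,7.1,0,0,0.04],[-0.02,0,0,7.1,0,0,0.04],[-0.02,0,0,7.1,0,0,0.04],[0,0,0,0,0,0,0.04]]])

```text
t: 6.7
tool_pos: [0.5627, 0.2052, 0.1314]
tool_rot: [-2.139, 0.161, 2.154]
contact_force: [1.4, -0.7, 0.6]
opening: 0.0503
```

```bash
python3 peg.py -47 157
```

```text
t 6.70 yaw now 171.60 turnvec(deg) [-0.5   0.36 -0.19] | shift now-axes mm [ -6.7 362.3  33.3] | after-turn axes mm [ -8.1 362.   36.4]
along -10.6 lat 362.0 axis_z 148.9 | F along 1.5 lat -0.5 z 0.6 | torque [ 0.03 -0.02 -0.02] open 0.0503
```

Emit:
arm_command(plan=[[[-0.004,0.03,0.012,0,0,0,0.04],[-0.004,0.038,0.012,0,0,0,0.04],[0,0.038,0.012,0,0,0,0.04],[0,0.04,0,0,0,0,0.04],[0,0.04,0,0,0,0,0.04],[0,0.04,0,0,0,0,0.04],[0,0.04,0,0,0,0,0.04],[0,0.03,0,0,0,0,0.04],[0,0.02,0,0,0,0,0.04],[0,0.01,0,0,0,0,0.04],[0,0,0,0,0,0,0.04]]])

```text
t: 7.62
tool_pos: [0.4763, -0.1239, 0.1286]
tool_rot: [-2.153, 0.115, 2.183]
contact_force: [-0.7, 0.2, -1.3]
opening: 0.05
```

```bash
python3 peg.py -47 157
```

```text
t 7.62 yaw now 173.99 turnvec(deg) [ 1.89  0.79 -0.1 ] | shift now-axes mm [-10.9  24.3  -3. ] | after-turn axes mm [-10.9  24.1  -4. ]
along -51.0 lat 24.1 axis_z 146.1 | F along -0.7 lat 0.1 z -1.3 | torque [ 0.   -0.04  0.01] open 0.0500
```

Emit:
arm_command(plan=[[[-0.006,0.012,-0.002,1.9,0.8,0,0.04],[-0.005,0.01,-0.002,0,0,0,0.04],[0,0,0,0,0,0,0.04],[0,0,0,0,0,0,0.04]]])

```text
t: 7.95
tool_pos: [0.4759, -0.1452, 0.1357]
tool_rot: [-2.146, 0.14, 2.158]
contact_force: [-0.5, -0.5, -1.0]
opening: 0.0503
```

```bash
python3 peg.py -47 157; python3 - <<'E'
from h import *
a=get_image("scene");b=get_image("top")
f=lambda im,x0,y0:cv2.resize(im[y0:y0+70,x0:x0+66],None,fx=6,fy=6,interpolation=cv2.INTER_CUBIC)
cv2.imwrite("pics/p1.png",np.hstack([f(a,215,140),f(b,330,150)])[...,::-1])
E
```

```text
t 7.95 yaw now 172.46 turnvec(deg) [0.36 0.32 0.1 ] | shift now-axes mm [-3.8  3.  -1.4] | after-turn axes mm [-3.8  3.  -1.4]
along -48.4 lat 3.0 axis_z 153.2 | F along -0.5 lat -0.6 z -1.0 | torque [-0.02  0.03 -0.02] open 0.0503
```

View pics/p1.png

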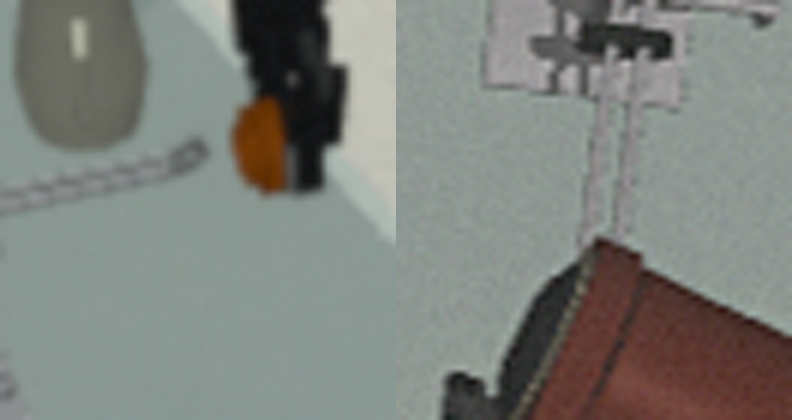

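The scene view shows amber at crop pixel (265,145) in front of the hook end at (190,155), with the heights matching. I'll correct 3 mm and start inserting in small steps.

Emit:
arm_command(plan=[[[-0.003,0.003,-0.002,0.3,0.3,0,0.04],[0,0,-0.006,0,0,0,0.04],[0,0,-0.006,0,0,0,0.04],[0,0,0,0,0,0,0.04],[0,0,0,0,0,0,0.04]]])

```text
t: 8.47
tool_pos: [0.4915, -0.1479, 0.1386]
tool_rot: [-2.152, 0.14, 2.152]
contact_force: [-0.6, -0.3, -1.1]
opening: 0.0499
```

```bash
python3 peg.py -30 157
```

```text
t 8.47 yaw now 172.42 turnvec(deg) [ 0.32 -0.01  0.13] | shift now-axes mm [-0.9  2.4 -2.7] | after-turn axes mm [-0.9  2.4 -2.7]
along -32.7 lat 2.4 axis_z 156.1 | F along -0.6 lat -0.4 z -1.1 | torque [-0.03  0.05 -0.01] open 0.0499
```

Emit:
arm_command(plan=[[[-0.001,0.002,0,0.3,0,0,0.04],[0,0.0005,-0.005,0,0,0,0.04],[0,0,-0.006,0,0,0,0.04],[0,0,-0.006,0,0,0,0.04],[0,0,0,0,0,0,0.04],[0,0,0,0,0,0,0.04]]])

```text
t: 8.97
tool_pos: [0.5101, -0.1531, 0.1395]
tool_rot: [-2.149, 0.146, 2.149]
contact_force: [0.2, -0.6, -0.4]
opening: 0.0502
```

```bash
python3 peg.py 0 157
```

```text
t 8.97 yaw now 172.11 turnvec(deg) [0.01 0.01 0.14] | shift now-axes mm [  0.   -0.2 -13.5] | after-turn axes mm [  0.   -0.2 -13.5]
along -13.5 lat -0.2 axis_z 157.0 | F along 0.2 lat -0.6 z -0.4 | torque [0.01 0.02 0.04] open 0.0502
```

Emit:
arm_command(plan=[[[0,0,-0.008,0,0,0,0.04],[0,0,-0.009,0,0,0,0.04],[0,0,-0.009,0,0,0,0.04],[0,0,-0.009,0,0,0,0.04],[0,0,-0.003,0,0,0,0.04],[0,0,0,0,0,0,0.04],[0,0,0,0,0,0,0.04]]])

```text
t: 9.55
tool_pos: [0.5526, -0.159, 0.1392]
tool_rot: [-2.149, 0.145, 2.149]
contact_force: [-0.8, -0.7, 0.3]
opening: 0.0498
```

```bash
python3 peg.py 70 149
```

```text
t 9.55 yaw now 172.12 turnvec(deg) [0.02 0.   0.14] | shift now-axes mm [  7.7  -0.1 -40.6] | after-turn axes mm [  7.7  -0.1 -40.6]
along 29.4 lat -0.1 axis_z 156.7 | F along -0.7 lat -0.8 z 0.3 | torque [ 0.01 -0.04 -0.01] open 0.0498
```

Emit:
arm_command(plan=[[[0.002,0,-0.009,0,0,0,0.04],[0.002,0,-0.01,0,0,0,0.04],[0.002,0,-0.01,0,0,0,0.04],[0.002,0,-0.009,0,0,0,0.04],[0,0,-0.004,0,0,0,0.04],[0,0,0,0,0,0,0.04],[0,0,0,0,0,0,0.04]]])

```text
t: 10.13
tool_pos: [0.5982, -0.1652, 0.1296]
tool_rot: [-2.148, 0.145, 2.149]
contact_force: [-0.4, 0.9, -0.8]
opening: 0.05
```

```bash
python3 peg.py 85 144
```

```text
t 10.13 yaw now 172.11 turnvec(deg) [0.01 0.04 0.15] | shift now-axes mm [ 3.   0.  -9.6] | after-turn axes mm [ 3.1 -0.  -9.6]
along 75.4 lat -0.0 axis_z 147.1 | F along -0.5 lat 0.8 z -0.8 | torque [0.01 0.01 0.  ] open 0.0500
```

Emit:
arm_command(plan=[[[0.0015,0,-0.003,0,0,0,0.04],[0.001,0,-0.001,0,0,0,0.04],[0,0,0,0,0,0,0.04],[0,0,0,0,0,0,0.04]]])

```text
t: 10.47
tool_pos: [0.6021, -0.1656, 0.127]
tool_rot: [-2.148, 0.145, 2.149]
contact_force: [-0.3, 0.0, -1.2]
opening: 0.0505
```

```bash
python3 peg.py 85 144
```

```text
t 10.47 yaw now 172.11 turnvec(deg) [0.01 0.05 0.17] | shift now-axes mm [ 0.5  0.1 -5.6] | after-turn axes mm [ 0.5  0.1 -5.6]
along 79.4 lat 0.1 axis_z 144.5 | F along -0.3 lat -0.0 z -1.2 | torque [ 0.06  0.01 -0.03] open 0.0505
```

Emit:
arm_command(plan=[[[0.001,0,0,0,0,0,0.04],[0,0,0,0,0,0,0.04]]])

```text
t: 10.63
tool_pos: [0.6023, -0.1655, 0.1269]
tool_rot: [-2.149, 0.145, 2.148]
contact_force: [-0.2, 0.4, -1.2]
opening: 0.0502
```

```bash
python3 peg.py 85 144
```

```text
t 10.63 yaw now 172.11 turnvec(deg) [ 0.01 -0.01  0.18] | shift now-axes mm [ 0.4  0.3 -5.5] | after-turn axes mm [ 0.4  0.3 -5.5]
along 79.5 lat 0.3 axis_z 144.4 | F along -0.3 lat 0.3 z -1.2 | torque [0.   0.02 0.02] open 0.0502
```

Emit:
arm_command(plan=[[[0.0015,0,0,0,0,0,0.04],[0.0015,0,0,0,0,0,0.04],[0,0,0,0,0,0,0.04]]])

```text
t: 10.88
tool_pos: [0.6031, -0.1651, 0.1265]
tool_rot: [-2.152, 0.144, 2.145]
contact_force: [-0.1, 0.4, -1.1]
opening: 0.0501
```

```bash
python3 peg.py 85 144
```

```text
t 10.88 yaw now 172.12 turnvec(deg) [ 0.02 -0.15  0.21] | shift now-axes mm [ 0.   0.7 -4.8] | after-turn axes mm [ 0.   0.7 -4.8]
along 80.2 lat 0.7 axis_z 144.0 | F along -0.1 lat 0.4 z -1.1 | torque [-0.06 -0.03  0.02] open 0.0501
```

Emit:
arm_command(plan=[[[0.003,0,0,0,0,0,0.04]]])

```text
t: 10.97
tool_pos: [0.6036, -0.1652, 0.1258]
tool_rot: [-2.153, 0.144, 2.144]
contact_force: [-9.9, 3.9, 20.8]
opening: 0.0502
```

```bash
python3 peg.py 85 144
```

```text
t 10.97 yaw now 172.13 turnvec(deg) [ 0.03 -0.22  0.2 ] | shift now-axes mm [-0.6  0.7 -4.2] | after-turn axes mm [-0.7  0.7 -4.2]
along 80.8 lat 0.7 axis_z 143.3 | F along -10.3 lat 2.5 z 20.8 | torque [0.64 1.11 0.03] open 0.0502
```

Emit:
arm_command(plan=[[[0,0,0,0,0,0,0.04]]])

```text
t: 11.05
tool_pos: [0.6039, -0.1653, 0.1267]
tool_rot: [-2.154, 0.145, 2.144]
contact_force: [0.3, -0.5, -0.2]
opening: 0.0501
```

```bash
python3 peg.py 85 144
```

```text
t 11.05 yaw now 172.13 turnvec(deg) [ 0.03 -0.27  0.18] | shift now-axes mm [ 0.2  0.6 -3.9] | after-turn axes mm [ 0.2  0.6 -3.9]
along 81.1 lat 0.6 axis_z 144.2 | F along 0.4 lat -0.5 z -0.2 | torque [ 0.05 -0.01 -0.04] open 0.0501
```

Emit:
arm_command(plan=[[[-0.001,0,-0.001,0,-0.2,0.1,0.04],[0,0,-0.002,0,0,0,0.04],[0,0,-0.002,0,0,0,0.04],[0,0,-0.0015,0,0,0,0.04],[0,0,-0.0015,0,0,0,0.04],[0,0,-0.0015,0,0,0,0.04]]])

```text
t: 11.55
tool_pos: [0.6127, -0.1664, 0.1263]
tool_rot: [-2.146, 0.146, 2.152]
contact_force: [-2.8, 0.9, 3.4]
opening: 0.0504
```

```bash
python3 peg.py 95 145
```

```text
t 11.55 yaw now 172.13 turnvec(deg) [0.03 0.16 0.11] | shift now-axes mm [-1.2  0.8 -5. ] | after-turn axes mm [-1.2  0.8 -5. ]
along 90.0 lat 0.8 axis_z 143.8 | F along -2.9 lat 0.5 z 3.4 | torque [0.09 0.32 0.  ] open 0.0504
```

Emit:
arm_command(plan=[[[-0.0015,0,-0.001,0,0.15,0.1,0.04],[-0.0003,0,-0.0015,0,0,0,0.04],[-0.0003,0,-0.0015,0,0,0,0.04],[-0.0003,0,-0.0015,0,0,0,0.04]]])

```text
t: 11.88
tool_pos: [0.6188, -0.1676, 0.1276]
tool_rot: [-2.151, 0.149, 2.15]
contact_force: [-0.4, -0.2, -1.4]
opening: 0.05
```

```bash
python3 peg.py 95 145
```

```text
t 11.88 yaw now 172.12 turnvec(deg) [ 0.02 -0.02 -0.04] | shift now-axes mm [0.1 0.4 1.2] | after-turn axes mm [0.1 0.4 1.2]
along 96.2 lat 0.4 axis_z 145.1 | F along -0.4 lat -0.3 z -1.4 | torque [ 0.04  0.02 -0.09] open 0.0500
```

Emit:
arm_command(plan=[[[0,0,-0.0015,0,0,0,0.04],[-0.0003,0,-0.0015,0,0,0,0.04],[-0.0003,0,-0.0015,0,0,0,0.04],[-0.0003,0,-0.0015,0,0,0,0.04],[0,0,-0.0015,0,0,0,0.04]]])

```text
t: 12.3
tool_pos: [0.6201, -0.1678, 0.1275]
tool_rot: [-2.128, 0.146, 2.171]
contact_force: [-8.1, 1.8, 4.1]
opening: 0.0502
```

```bash
python3 peg.py 105 145
```

```text
t 12.30 yaw now 172.12 turnvec(deg) [0.02 1.15 0.  ] | shift now-axes mm [-0.2  0.4 -7.5] | after-turn axes mm [-0.   0.4 -7.5]
along 97.5 lat 0.4 axis_z 145.0 | F along -8.3 lat 0.7 z 4.1 | torque [0.19 1.05 0.01] open 0.0502
```

Emit:
arm_command(plan=[[[0,0,-0.0014,0,0.6,0,0.04],[0,0,-0.0014,0,0.6,0,0.04],[0,0,-0.0014,0,0.3,0,0.04],[0,0,-0.0014,0,0.3,0,0.04]]])

```text
t: 12.63
tool_pos: [0.6205, -0.1679, 0.1268]
tool_rot: [-2.146, 0.147, 2.154]
contact_force: [-7.0, 1.5, 3.9]
opening: 0.0501
```

```bash
python3 peg.py 105 145
```

```text
t 12.63 yaw now 172.12 turnvec(deg) [0.02 0.22 0.05] | shift now-axes mm [-0.7  0.4 -7.1] | after-turn axes mm [-0.7  0.4 -7.1]
along 97.9 lat 0.4 axis_z 144.3 | F along -7.2 lat 0.5 z 3.9 | torque [ 0.17  0.91 -0.04] open 0.0501
```

Emit:
arm_command(plan=[[[-0.0004,0,-0.0017,0,0.3,0,0.04],[-0.0003,0,-0.0017,0,0.3,0,0.04],[-0.0003,0,-0.0017,0,0.3,0,0.04],[-0.0003,0,-0.0017,0,0.3,0,0.04],[-0.0003,0,-0.0017,0,0.3,0,0.04],[-0.0003,0,-0.0017,0,0.3,0,0.04],[-0.0003,0,-0.0017,0,0.3,0,0.04],[-0.0003,0,-0.0017,0,0.3,0,0.04]]])

```text
t: 13.3
tool_pos: [0.6206, -0.1678, 0.1267]
tool_rot: [-2.148, 0.145, 2.149]
contact_force: [-7.8, 0.6, 2.5]
opening: 0.0504
```

```bash
python3 peg.py 105 145
```

```text
t 13.30 yaw now 172.12 turnvec(deg) [0.02 0.03 0.15] | shift now-axes mm [-0.8  0.4 -7. ] | after-turn axes mm [-0.8  0.4 -7. ]
along 98.0 lat 0.4 axis_z 144.2 | F along -7.8 lat -0.5 z 2.5 | torque [0.16 1.02 0.  ] open 0.0504
```

Emit:
arm_command(plan=[[[0,0,0,0,0,0,0.04],[0,0,0,0,0,0,0.085],[0,0,0,0,0,0,0.085],[0,0,0,0,0,0,0.085],[0,0,0,0,0,0,0.085],[0,0,0,0,0,0,0.085],[-0.02,0,0,0,0,0,0.085],[-0.04,0,0,0,0,0,0.085],[-0.035,0,0,0,0,0,0.085]]])

```text
t: 14.05
tool_pos: [0.6162, -0.1663, 0.2126]
tool_rot: [-2.126, 0.139, 2.165]
contact_force: [0.8, -0.7, 0.3]
opening: 0.0848
```

```bash
cat > mk.py <<'E'
from h import *
import sys
def go(x,y,yaw,zs):
    c,s=np.cos(np.radians(yaw)),np.sin(np.radians(yaw))
    for z in zs: rel([x-.007*c,y-.007*s,z],yaw-180)
    o=ctrl.get_obs();print(o["tool_pos"].round(4),o["contact_force"].round(2),o["opening"])
a=[float(v) for v in sys.argv[1:]]; go(*a[:3],a[3:])
E
python3 peg.py; python3 mk.py .4525 .119 .5 .15
```

```text
along 93.4 lat 1.4 axis_z 230.1 | F along 0.9 lat -0.6 z 0.3 | torque [ 0.05 -0.05 -0.01] open 0.0848
t 14.05 yaw now 172.11 turnvec(deg) [-8.4   1.03  0.5 ] | shift now-axes mm [  68.4 -258.6  207. ] | after-turn axes mm [  62.6 -286.7  168.2]
[ 0.6162 -0.1663  0.2126] [ 0.77 -0.66  0.29] 0.08483656821289916
```

Emit:
arm_command(plan=[[[-0.005,-0.015,0.015,0,1,0.5,0.085],[0,-0.028,0.023,0,0,0,0.085],[0,-0.03,0.023,0,0,0,0.085],[0,-0.03,0.023,0,0,0,0.085],[0,-0.03,0.023,0,0,0,0.085],[0,-0.03,0.023,0,0,0,0.085],[0.01,-0.03,0.023,0,0,0,0.085],[0.015,-0.025,0.02,-4.2,0,0,0.085],[0.015,-0.015,0.01,-4.2,0,0,0.085],[0.01,0,0,0,0,0,0.085],[0,0,0,0,0,0,0.085],[0,0,0,0,0,0,0.085]]])

```text
t: 15.05
tool_pos: [0.4693, 0.0951, 0.1785]
tool_rot: [2.246, 0.001, -2.177]
contact_force: [0.5, -0.5, 0.4]
opening: 0.0848
```

```bash
python3 mk.py .4525 .119 .5 .15 .031; python3 - <<'E'
from h import *
a=get_image("scene");b=get_image("top")
f=lambda im,x0,y0:cv2.resize(im[y0:y0+70,x0:x0+66],None,fx=6,fy=6,interpolation=cv2.INTER_CUBIC)
cv2.imwrite("pics/p2.png",np.hstack([f(a,195,150),f(b,335,140)])[...,::-1])
E
```

```text
t 15.05 yaw now -179.42 turnvec(deg) [ 0.07 -1.8  -0.53] | shift now-axes mm [ 27.5 -24.3  24.4] | after-turn axes mm [ 28.5 -24.   23.6]
t 15.05 yaw now -179.42 turnvec(deg) [ 0.07 -1.8  -0.53] | shift now-axes mm [146.5 -25.4  28.2] | after-turn axes mm [147.5 -24.   23.6]
[0.4693 0.0951 0.1785] [ 0.51 -0.51  0.43] 0.08484476354932972
```

View pics/p2.png

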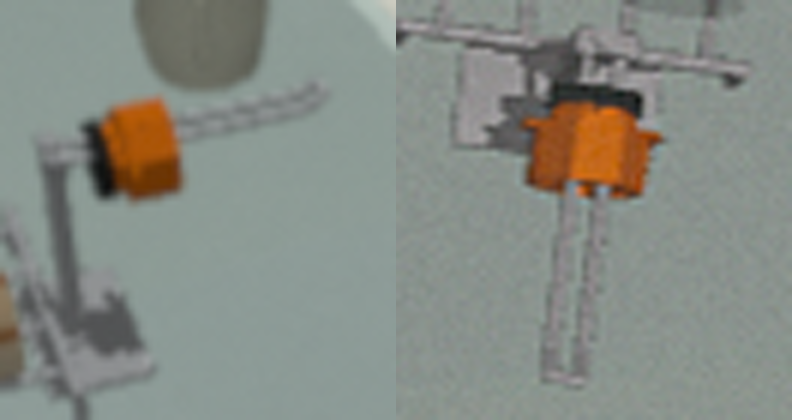

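Amber hangs level on the peg with its nose flat on the black stop, at crop pixel (140,150) in the scene view and (595,150) from above. White is next.

Emit:
arm_command(plan=[[[0.005,-0.012,0.012,0,-1.8,-0.5,0.085],[0.015,-0.01,0.01,0,0,0,0.085],[0.02,-0.002,0.002,0,-0.3,0,0.085],[0.02,0,0.002,0,-0.3,0,0.085],[0.015,0,0.002,0,-0.3,0,0.085],[0,0,0,0,0,0,0.085],[0,0,0,0,0,0,0.085]]])

```text
t: 15.73
tool_pos: [0.445, 0.1181, 0.1066]
tool_rot: [-2.201, 0.002, 2.233]
contact_force: [-1.1, 0.2, 0.5]
opening: 0.0851
```

```bash
python3 mk.py .4525 .119 .5 .031
```

```text
t 15.73 yaw now 179.71 turnvec(deg) [-0.79  0.84  0.2 ] | shift now-axes mm [75.6 -0.6 -1.7] | after-turn axes mm [75.6 -0.9 -0.6]
[0.445  0.1181 0.1066] [-1.11  0.23  0.53] 0.08512761979969487
```

Emit:
arm_command(plan=[[[0.018,-0.001,0,-0.7,0.6,0.2,0.085],[0.018,0,0.001,0,-0.2,0,0.085],[0.012,0,0.001,0,-0.2,0,0.085],[0.008,0,0,0,-0.2,0,0.085],[0,0,0,0,0,0,0.085],[0,0,0,0,0,0,0.085]]])

```text
t: 16.23
tool_pos: [0.4486, 0.1192, 0.0559]
tool_rot: [2.215, 0.005, -2.227]
contact_force: [0.5, -0.4, 0.2]
opening: 0.0854
```

```bash
python3 mk.py .4525 .119 .5 .031
```

```text
t 16.23 yaw now -179.83 turnvec(deg) [-0.33  0.31  0.11] | shift now-axes mm [24.9  0.3  3. ] | after-turn axes mm [24.9  0.2  3.1]
[0.4486 0.1192 0.0559] [ 0.55 -0.39  0.24] 0.08535835939975725
```

Emit:
arm_command(plan=[[[0.01,0,0.003,-0.3,0.2,0.1,0.085],[0.009,0,0.001,0,-0.2,0,0.085],[0.004,0,0.001,0,-0.1,0,0.085],[0,0,0,0,0,0,0.085],[0,0,0,0,0,0,0.085]]])

```text
t: 16.65
tool_pos: [0.4451, 0.1193, 0.0333]
tool_rot: [2.214, 0.01, -2.221]
contact_force: [1.1, -0.3, -0.1]
opening: 0.0849
```

```bash
python3 mk.py .4525 .119 .5 .031
```

```text
t 16.65 yaw now -179.52 turnvec(deg) [-0.02  0.17  0.03] | shift now-axes mm [ 2.3  0.4 -0.4] | after-turn axes mm [ 2.3  0.4 -0.4]
[0.4451 0.1193 0.0333] [ 1.09 -0.25 -0.08] 0.0849084837208081
```

Emit:
arm_command(plan=[[[0.0017,0,0,0,0.1,0,0.085],[0,0,0,0,0,0,0.04],[0,0,0,0,0,0,0.04],[0,0,0,0,0,0,0.04],[0,0,0,0,0,0,0.04],[0,0,0,0,0,0,0.04],[0,0,0,0,0,0,0.04]]], squeeze=50)

```text
t: 17.23
tool_pos: [0.4459, 0.1194, 0.0325]
tool_rot: [2.219, 0.01, -2.217]
contact_force: [0.8, 0.9, -1.5]
opening: 0.0498
```

```bash
python3 mk.py .4525 .119 .5 .031;python3 peg.py -47 157
```

```text
t 17.23 yaw now -179.52 turnvec(deg) [-0.02 -0.05  0.04] | shift now-axes mm [1.5 0.5 0.4] | after-turn axes mm [1.5 0.5 0.4]
[0.4459 0.1194 0.0325] [ 0.8   0.91 -1.52] 0.04982540180809894
t 17.23 yaw now -179.52 turnvec(deg) [ 8.38 -0.05  0.04] | shift now-axes mm [-107.2  268.   -28.9] | after-turn axes mm [-107.   261.   -67.5]
along -114.5 lat 261.0 axis_z 50.0 | F along 0.7 lat 1.0 z -1.5 | torque [-0.01 -0.07 -0.01] open 0.0498
```

Emit:
arm_command(plan=[[[-0.02,0,0,0,0,0,0.04],[-0.025,0,0,0,0,0,0.04],[-0.025,0.01,0,4.2,0,0,0.04],[-0.025,0.02,-0.006,4.2,0,0,0.04],[-0.015,0.03,-0.008,0,0,0,0.04],[0,0.035,-0.008,0,0,0,0.04],[0,0.037,-0.008,0,0,0,0.04],[0,0.037,-0.008,0,0,0,0.04],[0,0.03,-0.008,0,0,0,0.04],[0,0.025,-0.006,0,0,0,0.04],[0,0.015,0,0,0,0,0.04],[0,0.01,0,0,0,0,0.04],[0,0,0,0,0,0,0.04],[0,0,0,0,0,0,0.04]]])

```text
t: 18.4
tool_pos: [0.463, -0.1462, 0.1462]
tool_rot: [-2.148, 0.155, 2.15]
contact_force: [0.4, 0.1, -1.6]
opening: 0.0498
```

```bash
python3 peg.py -47 157.5
```

```text
t 18.40 yaw now 171.87 turnvec(deg) [-0.23  0.06 -0.14] | shift now-axes mm [  6.1   0.2 -14.1] | after-turn axes mm [  6.2   0.2 -14.1]
along -61.1 lat 0.2 axis_z 163.7 | F along 0.3 lat 0.1 z -1.6 | torque [0.03 0.02 0.01] open 0.0498
```

Emit:
arm_command(plan=[[[0.006,0,-0.004,-0.2,0,0,0.04],[0.001,0,-0.006,0,0,0,0.04],[0,0,-0.008,0,0,0,0.04],[0,0,-0.005,0,0,0,0.04],[0,0,0,0,0,0,0.04],[0,0,0,0,0,0,0.04]]])

```text
t: 18.9
tool_pos: [0.4886, -0.1447, 0.1372]
tool_rot: [-2.151, 0.142, 2.156]
contact_force: [0.4, 0.4, -1.5]
opening: 0.0503
```

```bash
python3 peg.py -12 157.5
```

```text
t 18.90 yaw now 172.46 turnvec(deg) [ 0.36  0.14 -0.03] | shift now-axes mm [ -2.9   5.3 -23.9] | after-turn axes mm [ -2.8   5.2 -24. ]
along -36.0 lat 5.2 axis_z 154.7 | F along 0.4 lat 0.5 z -1.5 | torque [-0.03  0.06  0.03] open 0.0503
```

Correct the 5 mm sideways error before entering.

Emit:
arm_command(plan=[[[-0.002,0.004,0,0.3,0.1,0,0.04],[0,0,0,0,0,0,0.04],[0,0,0,0,0,0,0.04]]])

```text
t: 19.15
tool_pos: [0.4883, -0.1484, 0.1394]
tool_rot: [-2.15, 0.147, 2.152]
contact_force: [-0.5, -0.7, 0.1]
opening: 0.05
```

```bash
python3 peg.py -12 157.5
```

```text
t 19.15 yaw now 172.21 turnvec(deg) [ 0.11  0.05 -0.03] | shift now-axes mm [ -0.7   1.6 -23.7] | after-turn axes mm [ -0.6   1.5 -23.7]
along -35.7 lat 1.5 axis_z 156.9 | F along -0.4 lat -0.8 z 0.1 | torque [0.04 0.05 0.01] open 0.0500
```

Emit:
arm_command(plan=[[[0,0.0012,-0.004,0.1,0,0,0.04],[0,0,-0.006,0,0,0,0.04],[0,0,-0.006,0,0,0,0.04],[0,0,-0.006,0,0,0,0.04],[0,0,-0.006,0,0,0,0.04],[0,0,0,0,0,0,0.04],[0,0,0,0,0,0,0.04]]])

```text
t: 19.73
tool_pos: [0.5192, -0.1546, 0.1399]
tool_rot: [-2.15, 0.151, 2.149]
contact_force: [-0.5, 0.1, -0.9]
opening: 0.0503
```

```bash
python3 peg.py 30 157
```

```text
t 19.73 yaw now 172.04 turnvec(deg) [-0.06 -0.03 -0.05] | shift now-axes mm [  0.4  -0.5 -34.3] | after-turn axes mm [  0.4  -0.4 -34.3]
along -4.3 lat -0.4 axis_z 157.4 | F along -0.5 lat 0.0 z -0.9 | torque [-0.03  0.04  0.04] open 0.0503
```

Emit:
arm_command(plan=[[[0,0,-0.008,0,0,0,0.04],[0,0,-0.009,0,0,0,0.04],[0,0,-0.009,0,0,0,0.04],[0.001,0,-0.009,0,0,0,0.04],[0.004,0,-0.004,0,0,0,0.04],[0.004,0,0,0,0,0,0.04],[0.001,0,0,0,0,0,0.04],[0,0,0,0,0,0,0.04],[0,0,0,0,0,0,0.04]]])

```text
t: 20.48
tool_pos: [0.5622, -0.1603, 0.1276]
tool_rot: [-2.148, 0.149, 2.151]
contact_force: [-0.3, -0.4, -1.0]
opening: 0.0501
```

```bash
python3 peg.py 50 145.5
```

```text
t 20.48 yaw now 172.06 turnvec(deg) [-0.04  0.07 -0.02] | shift now-axes mm [ -0.4  -0.2 -10.9] | after-turn axes mm [ -0.4  -0.2 -10.9]
along 39.1 lat -0.2 axis_z 145.1 | F along -0.2 lat -0.5 z -1.0 | torque [0.01 0.01 0.  ] open 0.0501
```

Emit:
arm_command(plan=[[[0,-0.0008,-0.003,0,0,0,0.04],[0,0,-0.004,0,0,0,0.04],[0,0,-0.004,0,0,0,0.04],[0,0,-0.003,0,0,0,0.04],[0,0,0,0,0,0,0.04],[0,0,0,0,0,0,0.04]]])

```text
t: 20.98
tool_pos: [0.5772, -0.1616, 0.128]
tool_rot: [-2.149, 0.15, 2.15]
contact_force: [-0.6, -0.2, -1.3]
opening: 0.0502
```

```bash
python3 peg.py 60 145
```

```text
t 20.98 yaw now 172.05 turnvec(deg) [-0.05  0.04 -0.03] | shift now-axes mm [ 0.5  0.7 -5.9] | after-turn axes mm [ 0.5  0.7 -5.9]
along 54.1 lat 0.7 axis_z 145.5 | F along -0.6 lat -0.3 z -1.3 | torque [ 0.04 -0.02 -0.03] open 0.0502
```

Emit:
arm_command(plan=[[[0.0005,0,-0.0015,0,0,0,0.04],[0,0,-0.002,0,0,0,0.04],[0,0,-0.002,0,0,0,0.04],[0,0,-0.0015,0,0,0,0.04],[0,0,-0.0015,0,0,0,0.04]]])

```text
t: 21.4
tool_pos: [0.5863, -0.1629, 0.1276]
tool_rot: [-2.149, 0.15, 2.15]
contact_force: [1.0, -0.4, -0.9]
opening: 0.0502
```

```bash
python3 peg.py 70 145
```

```text
t 21.40 yaw now 172.04 turnvec(deg) [-0.06  0.03 -0.03] | shift now-axes mm [ 0.1  0.6 -6.7] | after-turn axes mm [ 0.1  0.6 -6.7]
along 63.3 lat 0.6 axis_z 145.1 | F along 1.1 lat -0.2 z -0.9 | torque [ 0.   -0.01  0.  ] open 0.0502
```

Emit:
arm_command(plan=[[[0,0,-0.0015,0,0,0,0.04],[0,0,-0.0015,0,0,0,0.04],[0,0,-0.0015,0,0,0,0.04]]])

```text
t: 21.65
tool_pos: [0.5912, -0.1636, 0.1276]
tool_rot: [-2.149, 0.15, 2.15]
contact_force: [-0.1, 0.4, -0.7]
opening: 0.0498
```

```bash
python3 peg.py 70 145
```

```text
t 21.65 yaw now 172.04 turnvec(deg) [-0.06  0.04 -0.03] | shift now-axes mm [ 0.1  0.6 -1.7] | after-turn axes mm [ 0.1  0.6 -1.7]
along 68.3 lat 0.6 axis_z 145.1 | F along -0.2 lat 0.4 z -0.7 | torque [ 0.04 -0.06  0.  ] open 0.0498
```

Emit:
arm_command(plan=[[[0,0,-0.0014,0,0,0,0.04],[0,0,-0.0014,0,0.1,0,0.04],[0,0,-0.0014,0,0.1,0,0.04]]])

```text
t: 21.9
tool_pos: [0.5931, -0.1637, 0.127]
tool_rot: [-2.144, 0.148, 2.155]
contact_force: [-8.2, 1.9, 2.6]
opening: 0.0501
```

```bash
python3 peg.py 75 145
```

```text
t 21.90 yaw now 172.09 turnvec(deg) [-0.01  0.3  -0.01] | shift now-axes mm [-0.5  0.8 -4.8] | after-turn axes mm [-0.5  0.8 -4.8]
along 70.2 lat 0.8 axis_z 144.5 | F along -8.4 lat 0.7 z 2.6 | torque [0.05 1.03 0.08] open 0.0501
```

Emit:
arm_command(plan=[[[-0.0003,0,-0.0016,0,0.4,0,0.04],[-0.0003,0,-0.0016,0,0.3,0,0.04],[-0.0003,0,-0.0016,0,0.3,0,0.04],[-0.0003,0,-0.0016,0,0.3,0,0.04]]])

```text
t: 22.23
tool_pos: [0.5933, -0.1637, 0.1268]
tool_rot: [-2.15, 0.147, 2.151]
contact_force: [-6.5, 0.8, 2.3]
opening: 0.0502
```

```bash
python3 peg.py 75 145
```

```text
t 22.23 yaw now 172.17 turnvec(deg) [0.07 0.05 0.02] | shift now-axes mm [-0.7  0.8 -4.7] | after-turn axes mm [-0.7  0.8 -4.7]
along 70.3 lat 0.8 axis_z 144.3 | F along -6.6 lat -0.1 z 2.3 | torque [0.07 0.91 0.14] open 0.0502
```

Emit:
arm_command(plan=[[[-0.0003,0,-0.0016,0,0.3,0,0.04],[-0.0003,0,-0.0016,0,0.3,0,0.04],[-0.0003,0,-0.0016,0,0.3,0,0.04],[-0.0003,0,-0.0016,0,0.3,0,0.04]]])

```text
t: 22.57
tool_pos: [0.5933, -0.1638, 0.1267]
tool_rot: [-2.154, 0.145, 2.149]
contact_force: [-6.7, 0.7, 2.5]
opening: 0.0504
```

```bash
python3 peg.py 75 145
```

```text
t 22.57 yaw now 172.25 turnvec(deg) [ 0.15 -0.14  0.03] | shift now-axes mm [-0.7  0.7 -4.6] | after-turn axes mm [-0.8  0.7 -4.6]
along 70.4 lat 0.7 axis_z 144.2 | F along -6.8 lat -0.3 z 2.5 | torque [0.1  1.   0.15] open 0.0504
```

Emit:
arm_command(plan=[[[-0.0003,0,-0.0019,0,0.2,0,0.04],[-0.0003,0,-0.0019,0,0.2,0,0.04],[-0.0003,0,-0.0019,0,0.2,0,0.04],[-0.0003,0,-0.0019,0,0.2,0,0.04],[-0.0003,0,-0.0019,0,0.2,0,0.04],[-0.0003,0,-0.0019,0,0.2,0,0.04]]])

```text
t: 23.07
tool_pos: [0.593, -0.1638, 0.1269]
tool_rot: [-2.141, 0.142, 2.162]
contact_force: [-9.6, 1.2, 3.6]
opening: 0.0503
```

```bash
python3 peg.py 75 145
```

```text
t 23.07 yaw now 172.35 turnvec(deg) [0.25 0.56 0.07] | shift now-axes mm [-0.7  0.6 -4.9] | after-turn axes mm [-0.6  0.6 -4.9]
along 70.1 lat 0.6 axis_z 144.4 | F along -9.7 lat -0.2 z 3.6 | torque [0.07 1.04 0.05] open 0.0503
```

Emit:
arm_command(plan=[[[0,0,0,0,0,0,0.04],[0,0,0,0,0,0,0.085],[0,0,0,0,0,0,0.085],[0,0,0,0,0,0,0.085],[0,0,0,0,0,0,0.085],[0,0,0,0,0,0,0.085],[-0.02,0,0,0,0,0,0.085],[-0.04,0,0,0,0,0,0.085],[-0.03,0,0,0,0,0,0.085]]])

```text
t: 23.82
tool_pos: [0.59, -0.1624, 0.2101]
tool_rot: [-2.123, 0.136, 2.175]
contact_force: [0.6, -0.2, 0.8]
opening: 0.0848
```

```bash
python3 peg.py; python3 mk.py .4565 .277 -8.7 .15
```

```text
along 66.9 lat 1.6 axis_z 227.6 | F along 0.6 lat -0.1 z 0.8 | torque [-0.04 -0.04  0.02] open 0.0848
t 23.82 yaw now 172.34 turnvec(deg) [1.03 1.41 0.3 ] | shift now-axes mm [  67.2 -417.4  196.4] | after-turn axes mm [  60.1 -414.1  205.5]
[ 0.59   -0.1624  0.2101] [ 0.63 -0.21  0.76] 0.08480024326617824
```

Emit:
arm_command(plan=[[[-0.005,-0.02,0.01,1,1.4,0.3,0.085],[0,-0.034,0.017,0,0,0,0.085],[0,-0.036,0.018,0,0,0,0.085],[0,-0.036,0.018,0,0,0,0.085],[0,-0.036,0.018,0,0,0,0.085],[0,-0.036,0.018,0,0,0,0.085],[0,-0.036,0.018,0,0,0,0.085],[0,-0.036,0.018,0,0,0,0.085],[0.01,-0.036,0.018,0,0,0,0.085],[0.015,-0.036,0.018,0,0,0,0.085],[0.015,-0.025,0.014,0,0,0,0.085],[0.01,-0.012,0.008,0,0,0,0.085],[0,0,0,0,0,0,0.085],[0,0,0,0,0,0,0.085]]])

```text
t: 24.98
tool_pos: [0.4617, 0.2524, 0.1765]
tool_rot: [-2.177, 0.169, 2.104]
contact_force: [-0.3, 0.2, -0.4]
opening: 0.0851
```

```bash
python3 - <<'E'
from h import *
a=get_image("scene");b=get_image("top")
f=lambda im,x0,y0:cv2.resize(im[y0:y0+70,x0:x0+66],None,fx=6,fy=6,interpolation=cv2.INTER_CUBIC)
cv2.imwrite("pics/p3.png",np.hstack([f(a,195,150),f(b,335,140)])[...,::-1])
E
python3 mk.py .4565 .2775 -8.6 .031
```

```text
t 25.08 yaw now 170.93 turnvec(deg) [-0.47 -1.98  0.09] | shift now-axes mm [145.4 -24.4  22. ] | after-turn axes mm [146.  -24.8  16.7]
[0.4624 0.2515 0.177 ] [-0.04 -0.21 -0.71] 0.08477911527779294
```

View pics/p3.png

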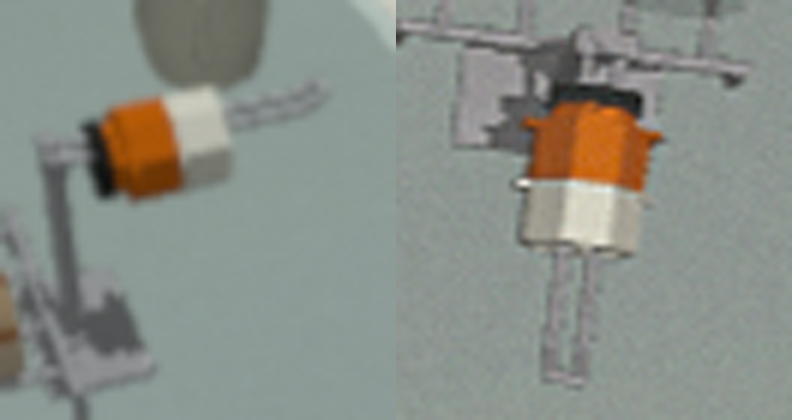

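White is fully plugged into amber: in both views its body face sits on amber's rim with no gap (seam at (180,140) in the scene view and y≈185 from above). Blue is next.

Emit:
arm_command(plan=[[[0.005,-0.012,0.01,-0.5,-1.9,0,0.085],[0.015,-0.01,0.008,0,0,0,0.085],[0.02,-0.002,0.001,0,-0.3,0,0.085],[0.02,0,0.001,0,-0.3,0,0.085],[0.015,0,0.001,0,-0.3,0,0.085],[0,0,0,0,0,0,0.085],[0,0,0,0,0,0,0.085]]])

```text
t: 25.67
tool_pos: [0.4514, 0.2785, 0.105]
tool_rot: [-2.122, 0.161, 2.146]
contact_force: [-0.3, -0.3, -0.5]
opening: 0.0849
```

```bash
python3 mk.py .4565 .2775 -8.6 .031
```

```text
t 25.67 yaw now 170.85 turnvec(deg) [-0.55  0.69  0.5 ] | shift now-axes mm [74.   0.9  0.9] | after-turn axes mm [74.   0.2  1.8]
[0.4514 0.2785 0.105 ] [-0.29 -0.25 -0.45] 0.08490948847927825
```

Emit:
arm_command(plan=[[[0.018,0,0.001,-0.5,0.5,0.5,0.085],[0.018,0,0.001,0,-0.2,0,0.085],[0.012,0,0.001,0,-0.2,0,0.085],[0.008,0,0,0,-0.2,0,0.085],[0,0,0,0,0,0,0.085],[0,0,0,0,0,0,0.085]]])

```text
t: 26.17
tool_pos: [0.4538, 0.28, 0.0536]
tool_rot: [-2.132, 0.159, 2.144]
contact_force: [-0.6, 0.5, 0.1]
opening: 0.0851
```

```bash
python3 mk.py .4565 .2775 -8.6 .031
```

```text
t 26.17 yaw now 171.16 turnvec(deg) [-0.24  0.35  0.32] | shift now-axes mm [22.6  2.2  3.8] | after-turn axes mm [22.6  2.   3.9]
[0.4538 0.28   0.0536] [-0.62  0.46  0.12] 0.08509056719872037
```

Emit:
arm_command(plan=[[[0.009,0.0015,0.003,-0.2,0.2,0.3,0.085],[0.008,0,0.001,0,-0.2,0,0.085],[0.004,0,0.001,0,-0.1,0,0.085],[0,0,0,0,0,0,0.085],[0,0,0,0,0,0,0.085]]])

```text
t: 26.58
tool_pos: [0.4499, 0.28, 0.0335]
tool_rot: [-2.138, 0.159, 2.146]
contact_force: [0.1, 0.0, -0.0]
opening: 0.0851
```

```bash
python3 mk.py .4565 .2775 -8.6 .031
```

```text
t 26.58 yaw now 171.37 turnvec(deg) [-0.03  0.24  0.13] | shift now-axes mm [2.5 1.5 0.1] | after-turn axes mm [2.5 1.5 0.1]
[0.4499 0.28   0.0335] [ 0.06  0.03 -0.02] 0.08514935074306258
```

Emit:
arm_command(plan=[[[0.0017,0.001,0,0,0.1,0.1,0.085],[0,0,0,0,0,0,0.04],[0,0,0,0,0,0,0.04],[0,0,0,0,0,0,0.04],[0,0,0,0,0,0,0.04],[0,0,0,0,0,0,0.04],[0,0,0,0,0,0,0.04]]], squeeze=50)

```text
t: 27.17
tool_pos: [0.4506, 0.2794, 0.0328]
tool_rot: [-2.142, 0.16, 2.143]
contact_force: [-0.5, -0.1, -0.9]
opening: 0.0501
```

```bash
python3 peg.py -57 160
```

```text
t 27.17 yaw now 171.37 turnvec(deg) [-0.73  0.02  0.09] | shift now-axes mm [-110.5  418.9  -80.2] | after-turn axes mm [-109.7  420.1  -74.9]
along -131.9 lat 420.1 axis_z 50.3 | F along -0.5 lat -0.2 z -0.9 | torque [ 0.09 -0.01 -0.01] open 0.0501
```

Emit:
arm_command(plan=[[[-0.02,0,0,0,0,0,0.04],[-0.03,0,0,0,0,0,0.04],[-0.03,0.01,0,-0.7,0,0,0.04],[-0.025,0.02,-0.006,0,0,0,0.04],[-0.01,0.03,-0.008,0,0,0,0.04],[0,0.038,-0.008,0,0,0,0.04],[0,0.04,-0.008,0,0,0,0.04],[0,0.04,-0.008,0,0,0,0.04],[0,0.04,-0.008,0,0,0,0.04],[0,0.04,-0.008,0,0,0,0.04],[0,0.04,-0.006,0,0,0,0.04],[0,0.04,-0.006,0,0,0,0.04],[0,0.03,-0.003,0,0,0,0.04],[0,0.02,0,0,0,0,0.04],[0,0.01,0,0,0,0,0.04],[0,0,0,0,0,0,0.04],[0,0,0,0,0,0,0.04]]])

```text
t: 28.58
tool_pos: [0.4628, -0.1415, 0.1523]
tool_rot: [-2.154, 0.148, 2.152]
contact_force: [-0.3, 0.2, -0.7]
opening: 0.0502
```

```bash
python3 peg.py -47 157.8
```

```text
t 28.58 yaw now 172.29 turnvec(deg) [ 0.19 -0.08 -0.15] | shift now-axes mm [ 12.1   4.8 -14.9] | after-turn axes mm [ 12.    4.8 -14.9]
along -61.9 lat 4.8 axis_z 169.8 | F along -0.3 lat 0.1 z -0.7 | torque [ 0.02 -0.01 -0.01] open 0.0502
```

Emit:
arm_command(plan=[[[0.006,0.0035,-0.004,0.2,0,0,0.04],[0.005,0,-0.006,0,0,0,0.04],[0,0,-0.006,0,0,0,0.04],[0,0,-0.003,0,0,0,0.04],[0,0,0,0,0,0,0.04],[0,0,0,0,0,0,0.04]]])

```text
t: 29.08
tool_pos: [0.4835, -0.1437, 0.1388]
tool_rot: [-2.153, 0.144, 2.154]
contact_force: [-0.4, 0.1, -0.9]
opening: 0.0503
```

```bash
python3 peg.py -12 157.8
```

```text
t 29.08 yaw now 172.40 turnvec(deg) [ 0.3   0.02 -0.05] | shift now-axes mm [ -1.5   5.6 -29.1] | after-turn axes mm [ -1.5   5.5 -29.2]
along -41.2 lat 5.5 axis_z 156.3 | F along -0.4 lat 0.0 z -0.9 | torque [ 0.03  0.01 -0.  ] open 0.0503
```

Emit:
arm_command(plan=[[[-0.001,0.0045,0,0.3,0,0,0.04],[0,0,0,0,0,0,0.04],[0,0,0,0,0,0,0.04]]])

```text
t: 29.33
tool_pos: [0.4831, -0.1478, 0.1399]
tool_rot: [-2.15, 0.148, 2.152]
contact_force: [0.2, 0.3, -0.6]
opening: 0.0498
```

```bash
python3 peg.py -12 157.8
```

```text
t 29.33 yaw now 172.18 turnvec(deg) [ 0.08  0.03 -0.05] | shift now-axes mm [ -0.4   1.4 -28.9] | after-turn axes mm [ -0.4   1.4 -29. ]
along -41.0 lat 1.4 axis_z 157.4 | F along 0.1 lat 0.3 z -0.6 | torque [-0.02 -0.    0.02] open 0.0498
```

Emit:
arm_command(plan=[[[0,0.0008,-0.004,0.1,0,0,0.04],[0,0,-0.006,0,0,0,0.04],[0,0,-0.006,0,0,0,0.04],[0,0,-0.006,0,0,0,0.04],[0,0,-0.007,0,0,0,0.04],[0,0,-0.007,0,0,0,0.04],[0,0,-0.002,0,0,0,0.04],[0,0,0,0,0,0,0.04],[0,0,0,0,0,0,0.04]]])

```text
t: 30.08
tool_pos: [0.5257, -0.1551, 0.1405]
tool_rot: [-2.151, 0.151, 2.149]
contact_force: [-0.1, 0.2, -1.1]
opening: 0.0499
```

```bash
python3 peg.py 24 157.5
```

```text
t 30.08 yaw now 172.03 turnvec(deg) [-0.07 -0.06 -0.07] | shift now-axes mm [  0.5  -0.  -21.8] | after-turn axes mm [  0.5  -0.  -21.8]
along 2.2 lat -0.0 axis_z 158.0 | F along -0.1 lat 0.1 z -1.1 | torque [ 0.01 -0.    0.02] open 0.0499
```

Emit:
arm_command(plan=[[[0,0,-0.006,0,0,0,0.04],[0,-0.0005,-0.008,0,0,0,0.04],[0,0,-0.006,0,0,0,0.04],[0.001,0,-0.002,0,0,0,0.04],[0.004,0,0,0,0,0,0.04],[0.004,0,0,0,0,0,0.04],[0.001,0,0,0,0,0,0.04],[0,0,0,0,0,0,0.04],[0,0,0,0,0,0,0.04]]])

```text
t: 30.83
tool_pos: [0.5492, -0.1576, 0.1286]
tool_rot: [-2.149, 0.15, 2.15]
contact_force: [-0.1, 0.1, -0.8]
opening: 0.05
```

```bash
python3 peg.py 30 145.5
```

```text
t 30.83 yaw now 172.03 turnvec(deg) [-0.07  0.04 -0.04] | shift now-axes mm [ 0.6  0.7 -4.2] | after-turn axes mm [ 0.6  0.7 -4.2]
along 25.8 lat 0.7 axis_z 146.1 | F along -0.1 lat 0.1 z -0.8 | torque [ 0.01 -0.05  0.  ] open 0.0500
```

Emit:
arm_command(plan=[[[0.0008,0,-0.0015,0,0,0,0.04],[0,0,-0.002,0,0,0,0.04],[0,0,-0.002,0,0,0,0.04],[0,0,-0.0015,0,0,0,0.04],[0,0,-0.0015,0,0,0,0.04]]])

```text
t: 31.25
tool_pos: [0.5579, -0.1589, 0.1279]
tool_rot: [-2.149, 0.151, 2.15]
contact_force: [-0.1, 0.7, -1.3]
opening: 0.0498
```

```bash
python3 peg.py 42 145.3
```

```text
t 31.25 yaw now 172.01 turnvec(deg) [-0.09  0.02 -0.05] | shift now-axes mm [ 0.1  0.6 -7.4] | after-turn axes mm [ 0.1  0.6 -7.4]
along 34.6 lat 0.6 axis_z 145.4 | F along -0.2 lat 0.6 z -1.3 | torque [-0.04 -0.02  0.01] open 0.0498
```

Emit:
arm_command(plan=[[[0,0,-0.0015,0,0,0,0.04],[0,0,-0.0015,0,0,0,0.04],[0,0,-0.0015,0,0,0,0.04],[0,0,-0.0014,0,0,0,0.04]]])

```text
t: 31.58
tool_pos: [0.5647, -0.1599, 0.1282]
tool_rot: [-2.15, 0.151, 2.15]
contact_force: [0.8, 0.5, -0.4]
opening: 0.0501
```

```bash
python3 peg.py 42 145.3
```

```text
t 31.58 yaw now 172.02 turnvec(deg) [-0.08 -0.01 -0.06] | shift now-axes mm [ 0.4  0.6 -0.5] | after-turn axes mm [ 0.4  0.6 -0.5]
along 41.5 lat 0.6 axis_z 145.7 | F along 0.8 lat 0.6 z -0.4 | torque [0.02 0.02 0.04] open 0.0501
```

Emit:
arm_command(plan=[[[0,0,-0.0014,0,0,0,0.04],[0,0,-0.0014,0,0.1,0,0.04],[0,0,-0.0014,0,0.1,0,0.04]]])

```text
t: 31.83
tool_pos: [0.567, -0.1602, 0.1277]
tool_rot: [-2.146, 0.15, 2.154]
contact_force: [-8.2, 0.8, 3.0]
opening: 0.0501
```

```bash
python3 peg.py 42 145.3
```

```text
t 31.83 yaw now 172.06 turnvec(deg) [-0.04  0.2  -0.04] | shift now-axes mm [-0.1  0.7  1.8] | after-turn axes mm [-0.1  0.7  1.8]
along 43.8 lat 0.7 axis_z 145.2 | F along -8.3 lat -0.3 z 3.0 | torque [0.16 1.09 0.05] open 0.0501
```

Emit:
arm_command(plan=[[[-0.0003,0,-0.0017,0,0.3,0,0.04],[-0.0003,0,-0.0017,0,0.3,0,0.04],[-0.0003,0,-0.0017,0,0.3,0,0.04],[-0.0003,0,-0.0018,0,0.2,0,0.04],[-0.0003,0,-0.0018,0,0.2,0,0.04]]])

```text
t: 32.25
tool_pos: [0.5669, -0.1602, 0.1273]
tool_rot: [-2.144, 0.147, 2.157]
contact_force: [-7.5, 1.0, 2.8]
opening: 0.0501
```

```bash
python3 peg.py
```

```text
along 43.8 lat 0.6 axis_z 144.8 | F along -7.6 lat 0.0 z 2.8 | torque [0.13 0.95 0.05] open 0.0501
```

Emit:
arm_command(plan=[[[-0.0003,0,-0.0018,0,0.2,0,0.04],[-0.0003,0,-0.0018,0,0.2,0,0.04],[-0.0003,0,-0.0018,0,0.2,0,0.04],[-0.0003,0,-0.0018,0,0.2,0,0.04],[-0.0003,0,-0.0018,0,0.2,0,0.04],[-0.0003,0,-0.0018,0,0.2,0,0.04]]])

```text
t: 32.75
tool_pos: [0.5665, -0.1601, 0.1275]
tool_rot: [-2.131, 0.145, 2.168]
contact_force: [-8.0, 1.1, 3.1]
opening: 0.0504
```

```bash
python3 peg.py
```

```text
along 43.4 lat 0.7 axis_z 145.0 | F along -8.1 lat 0.0 z 3.1 | torque [0.12 1.01 0.07] open 0.0504
```

Emit:
arm_command(plan=[[[0,0,0,0,0,0,0.04],[0,0,0,0,0,0,0.085],[0,0,0,0,0,0,0.085],[0,0,0,0,0,0,0.085],[0,0,0,0,0,0,0.085],[0,0,0,0,0,0,0.085],[-0.02,0,0,0,0,0,0.085],[-0.04,0,0,0,0,0,0.085],[-0.035,0,0,0,0,0,0.085],[-0.02,-0.035,0,0,0,0,0.085],[0,-0.04,0,0,0,0,0.085],[0,-0.04,0,0,0,0,0.085],[0,-0.04,0,0,0,0,0.085],[0,-0.03,0,0,0,0,0.085],[0,-0.02,0,0,0,0,0.085],[0,0,0,0,0,0,0.085],[0,0,0,0,0,0,0.085]]])

```text
t: 34.17
tool_pos: [0.6004, 0.0503, 0.2517]
tool_rot: [-2.138, 0.147, 2.155]
contact_force: [-0.2, -0.1, -0.2]
opening: 0.0848
```

```bash
python3 peg.py; python3 - <<'E'
from h import *
a=get_image("scene");b=get_image("top")
f=lambda im,x0,y0:cv2.resize(im[y0:y0+70,x0:x0+66],None,fx=6,fy=6,interpolation=cv2.INTER_CUBIC)
cv2.imwrite("pics/p4.png",np.hstack([f(a,195,150),f(b,335,140)])[...,::-1])
E
```

```text
along 48.0 lat 213.7 axis_z 269.2 | F along -0.2 lat -0.1 z -0.2 | torque [-0.02 -0.01 -0.02] open 0.0848
```

View pics/p4.png

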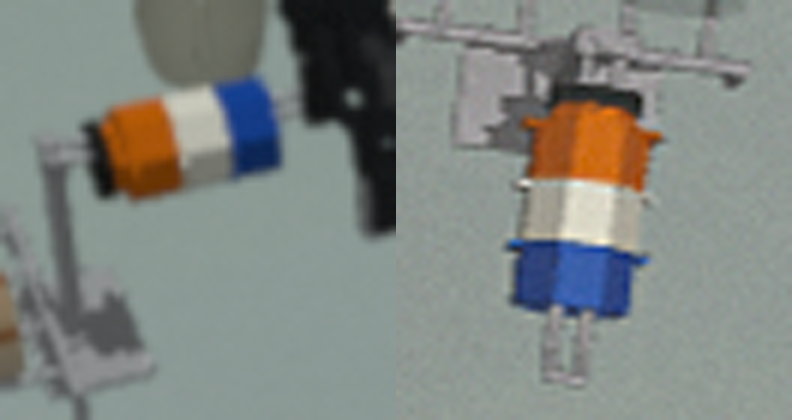

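The picture shows amber on the stop, white plugged into amber (seam y≈185 from above) and blue plugged into white (seam y≈243), with no gaps. The arm is about 0.2 m clear, so I'll hand in.

```bash
python3 -c "
from station import *
print(finish_job())"
```

```text
the job is handed in; nothing more can be done
None
```

The three collars hang on the peg in order: amber against the black stop, white plugged into amber, and blue plugged into white. The job was handed in at about t = 34 s, and no verdict was reported.

- **Pushes:** I leaned on each collar for well over half a second. Force readings along the peg were 7–8 N for amber, 6.6–9.7 N for white and 7.6–8.3 N for blue. They were taken at the end of each move call, so I did not see the force between readings.
- **Seating:** White stopped 27.8 mm from amber's position, against the expected 28 mm. Blue stopped 26.4 mm from white's. I put that 1.6 mm down to where I gripped it, because the last picture shows no gap.
- **Last check:** The final picture showed all three collars level with both joints closed. The gripper was open about 0.2 m away, with contact force near zero.
- **High force reading:** While feeling for amber's hanging height, one reading showed about 21 N downward on the rods, with about 10 N along the peg. That was before the push and under the limits.
- **Left alone:** I commanded no contact with the jug, pacifier case, coaster or cups. I did not measure their positions again at the end.

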